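# Turn the flame crown onto its pin and press it home

## Task

After cleaning, the brass flame crown of the stove's bare burner was put back the wrong way round, so it stands proud on the locating pin. Push the crown round with a fingertip until its notch is over the pin, then press it down fully home on the burner. Do not pull it up or lift it off, and leave the other things on the stove and counter where they are.

Things in the scene. Friction and masses are not known exactly. Their poses are not given: they have to be found in the camera images.
- crown_turn (a joint): Turn of the crown about the vertical burner axis, in rad, growing anticlockwise seen from above. At 0 or a whole turn (6.283) the notch is over the pin; the fit forgives about 2 degrees either side. It turns either way without end stops, with slight friction (0.05 N m, more while pressed down on the pin), and stays where it is left.
- crown_height (a joint): Height of the crown above its seat, in m: about 0.006 while it stands on the pin, 0 when fully home. Its spigot is a snug fit in the burner cup: it stays level and does not drop by its own weight even with the notch over the pin; it needs a light push (3 N or more) straight down anywhere on its top. Pulled up, it would rise and stay up.
- crown_top (a point): Centre of the crown's flat top face, on the burner axis; z up, x points to the notch. Brass disc 120 mm across, 14 mm thick, with flame teeth round its rim; one notch, 15 mm wide, 11 mm deep, cut through the rim, a dark line on the top leading to it. Three upright steel lugs, 10 mm across, 9 mm high, stand on its top 38 mm from the axis, 56 mm free between them: a fingertip can push their sides. The rest is flat.
- notch (a point): Middle of the notch at the crown's underside, 57 mm from the burner axis.
- lug1 (a point): Centre of the top of the lug 60 degrees anticlockwise (from above) from the notch.
- lug2 (a point): Centre of the top of the lug opposite the notch.
- lug3 (a point): Centre of the top of the lug 60 degrees clockwise from the notch.
- pin_tip (a point): Tip of the fixed locating pin: bright metal, 10 mm in diameter, flat-topped, 57 mm from the burner axis, standing 6 mm above the crown's seat. It stands on a dark ear 18 mm wide that sticks out 17 mm beyond the crown's rim and shows from above where the pin is while the crown covers it.
- burner_axis (a point): Point on the vertical burner axis at the height of the crown's seat (22 mm above the stove's top). The dark burner cup below is 106 mm across.
- stove: Two-burner counter-top gas stove, steel with a black top, fixed, 380 mm deep (x), 620 mm wide (y), top 85 mm above the counter. Origin at the centre of its underside, front towards -x. The bare burner is on its right half (10 mm behind and 150 mm to the right of the centre); the other burner, 300 mm to the left, carries a fixed pan support with the pot.
- pot: Aluminium pot with its lid on, on the left burner's pan support, 182 mm across, 126 mm high with the lid's black knob, its top 266 mm above the counter. Origin at the centre of its underside. Leave alone.
- burner_cap: Loose dark-grey enamelled burner cap, a disc 86 mm across and 12 mm thick, lying on the stove's top near its front edge between the burners. Origin at the centre of its underside. Leave alone.
- pan_support: Loose dark cast-iron pan support, a ring 212 mm across with four prongs, 55 mm high, standing on the counter right of the stove. Origin at the centre of its underside. Leave alone.
- brush: Cleaning brush with a blue handle, 200 mm long, lying on the counter right of the stove. Leave alone.
- juice_bottle: Yellow drink bottle with an orange cap, 62 mm across, 200 mm high. Origin at the centre of its underside. Leave alone.
- tea_bottle: Green tea bottle with a white cap, 62 mm across, 210 mm high. Origin at the centre of its underside. Leave alone.
- cup_stack: Stack of paper cups, 88 mm across, about 140 mm high. Origin at the centre of its underside. Leave alone.

How it is judged:
By the outcome, as a careful person would: the job done as asked, in the order asked, and still so for the second after the job is handed in, with the robot touching nothing.
It also fails if it takes over 64 s, if anything falls off the work surface, if the arm or the gripper's body presses on something with over 40 N, if the wrist force passes 120 N, or if a joint passes its speed limit or range.

## Robot

A 6-joint arm with a two-finger parallel gripper is mounted at the origin on the work surface. World frame = base frame: x ahead of the robot, y to its left, z up, the work surface at z = 0. Lengths are in m, angles in rad, forces in N, time in s.
With the tool pointing down it reaches from about 0.225 to 0.875 m from the base axis. Payload 3.4 kg.
Tool frame: the origin (TCP) lies midway between the tips of the shut fingers; the grasp point (between the pads) lies 19 mm behind it; z points along the fingers, y is the line along which they close (so a half turn about z gives the same grasp; the last joint's range is limited). The gripper opens to 85 mm and grips with 20 to 120 N. Pads are 22 mm wide; open, the fingers measure 114 mm over their backs; the gripper's body (76 mm by 85 mm) begins 54 mm behind the grasp point. The pads swing forward as they close: fully open they stand 13 mm farther back than shut.
Start: joints at [1.092, 0.276, 1.505, -0, 1.361, -0.121], TCP at [0.201, 0.539, 0.231] pointing down, gripper open.
Joint ranges: [-2.89, 2.89], [-0.75, 2.08], [0.22, 2.7], [-1.18, 4.32], [0.11, 2.71], [-2.7, 2.7]. Speed limits (rad/s): [2.57, 2.57, 3.14, 3.14, 3.14, 3.14].

## Interface

Orientations are given as a rotation vector (axis times angle).
In Python, from rig import env gives the robot as it stands.
- The arm moves only by the tool step_arm, never from a script. Its argument "steps" is one flat list of numbers, 5 for each row, row after row: the finger opening in m, from 0 to 0.0854, then the shift along the tool's x, y, z in m, then the turn about the tool's z in rad. A call has 1 to 12 rows; each row is the pose to reach, as a shift and turn from the pose commanded when the call began, along the tool's axes at that moment; what a row does not reach only later rows make up. A row lasts 1/12 s, in which the tool goes at most 41.7 mm and 7.16 degrees, less where a joint would pass 70% of its speed; a pose out of reach is approached as far as the arm can. A call with a gripper value outside its range is refused whole. The fingers move at their own pace and stop on an object; "grip_force" is the grip in N (left out, the last holds). Time passes only in rows, so rows that repeat a pose let the fingers close. It gives the time, the measured TCP pose, the force, the opening and the grip force at its end, in the units of the state.
- env.get_state(): the state, without advancing time (a new reading comes with each control period).
- env.get_image(name): name is "side" or "top"; returns (picture, depth): 480x640x3 uint8, red, green, blue; 480x640 float32, m along the optical axis (not along the pixel's ray), 0 where there is no reading.
- env.calibration(name): a dict with "fovy" (degrees; the focal length in pixels is half the picture's height over the tangent of half this angle, whatever the lens; pixels are square), "cx", "cy" (the principal point, pixels), "distortion" ([k1, k2, p1, p2, k3] as OpenCV has them; the pictures are not rectified), "origin" and "rotation" of the camera in the world. Camera axes: x right, y up, looking along -z (the intrinsics and any distortion apply to the point x, -y, -z); pixel columns grow to the right and rows downward; lengths in m; the calibration is good to about 2 mm. A picture is of the moment at which its call begins. calibration takes no time and is no camera call.
- env.finish_job(): hands the job in; it is judged then, once.
The state is a dict: "clock": time; "joint_positions": joint angles; "qd": joint speeds; "joint_efforts": joint torques, N m; "eef_pos": TCP position; "ee_rot": TCP orientation; "wrist_force": force on the tool from outside, world axes, zero at the start; "ft_torque": the same for the moment, N m; "finger_gap": finger opening in m; "gripper_force": force on a finger pad.
Only numpy, scipy, OpenCV 4.12 (cv2) and the standard library are available. Lean on these libraries where they do the work, as an engineer would, in place of code of your own. Each camera call takes 0.05 s, during which the arm holds its last target. There are 200 camera calls.

## Working session

There is one attempt and no reset: what is moved stays moved. The work goes in short steps, Python scripts to look and compute and a tool call to move; the robot and the scene stay as the last step left them, time stands still between calls to the robot, and variables do not carry over. Pictures are saved under pics/ and viewed, at most 10 in all, crops included, and the job is handed in when it is done.

Besides the shell and the picture viewer there is one more tool, called after "Call:" by a JSON object that holds its "name" and its "arguments", one argument or row to a line. step_arm: Moves the arm, as the interface text tells. Its arguments: {"type":"object","properties":{"steps":{"type":"array"},"grip_force":{"type":"number"}},"required":["steps"]}

```bash
mkdir -p pics
cat > h.py <<'E'
import numpy as np, cv2
from rig import env
def cam(n):
    c=env.calibration(n); f=240/np.tan(np.radians(c['fovy'])/2)
    K=np.array([[f,0,c['cx']],[0,f,c['cy']],[0,0,1.]])
    return K,np.array(c['distortion'],float),np.array(c['origin']),np.array(c['rotation']).reshape(3,3)
def ray(n,uv):
    K,D,o,R=cam(n)
    p=cv2.undistortPoints(np.array(uv,float).reshape(-1,1,2),K,D).reshape(-1,2)
    return o,np.c_[p[:,0],-p[:,1],-np.ones(len(p))]@R.T
def onz(n,uv,z):
    o,d=ray(n,uv); return o+d*((z-o[2])/d[:,2])[:,None]
def atd(n,uv,dep):
    o,d=ray(n,uv); return o+d*np.array(dep)[:,None]
def proj(n,P):
    K,D,o,R=cam(n); c=(np.array(P,float).reshape(-1,3)-o)@R
    c=c*[1,-1,-1]
    return cv2.projectPoints(c,np.zeros(3),np.zeros(3),K,D)[0].reshape(-1,2)
def snap(n,tag):
    im,d=env.get_image(n); cv2.imwrite(f'pics/{tag}.png',im[:,:,::-1]); np.save(f'pics/{tag}.npy',d); return im,d
E
python3 - <<'E'
from h import *
for n in('top','side'):
    snap(n,n+'0'); print(n,env.calibration(n))
print(env.get_state())
E
```

```text
top {'fovy': 46.56780455961369, 'cx': 322.30771392891006, 'cy': 243.59727899211055, 'distortion': array([-0.00683409,  0.        ,  0.        ,  0.        ,  0.        ]), 'origin': array([0.34039236, 0.07685158, 1.82170816]), 'rotation': array([ 0.07551194, -0.05868151, -1.55745353])}
side {'fovy': 45.99601090873909, 'cx': 322.083135549571, 'cy': 234.78971223669515, 'distortion': array([0.03922986, 0.        , 0.        , 0.        , 0.        ]), 'origin': array([-0.23863903,  1.15134881,  1.32983854]), 'rotation': array([ 0.31468503, -1.0277688 , -2.33058794])}
{'clock': 0.1, 'joint_positions': array([ 1.09198200e+00,  2.76531147e-01,  1.50601709e+00, -1.33938677e-05,
        1.36071524e+00, -1.20982130e-01]), 'qd': array([-0.00015509, -0.0029757 , -0.00346506,  0.00060899,  0.00039227,
        0.00091309]), 'joint_efforts': array([ 1.10438210e-03, -4.17700732e+01, -2.46405315e+01, -2.50902340e-04,
        5.91526579e-03, -2.42432429e-05]), 'eef_pos': array([0.20116696, 0.53814782, 0.23052236]), 'ee_rot': array([-5.58997372e-01, -3.09097032e+00,  2.51306583e-03]), 'wrist_force': array([ 0.11334543, -0.67684182,  0.44058186]), 'ft_torque': array([ 0.03464151,  0.01437463, -0.01487856]), 'gripper_force': 0.0, 'finger_gap': 0.08544101317267372}
```

View pics/top0.png

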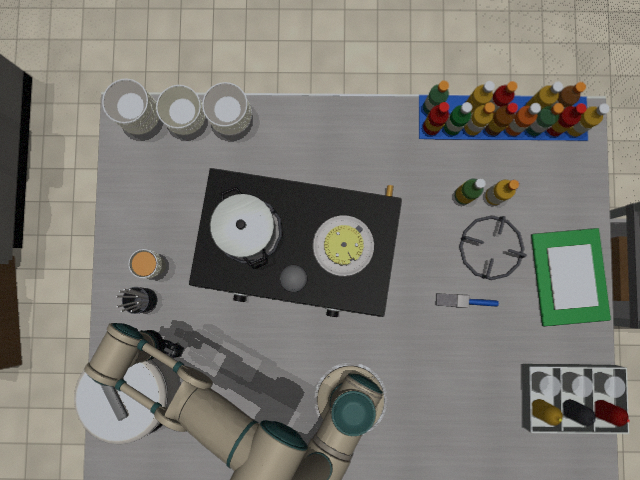

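View pics/side0.png

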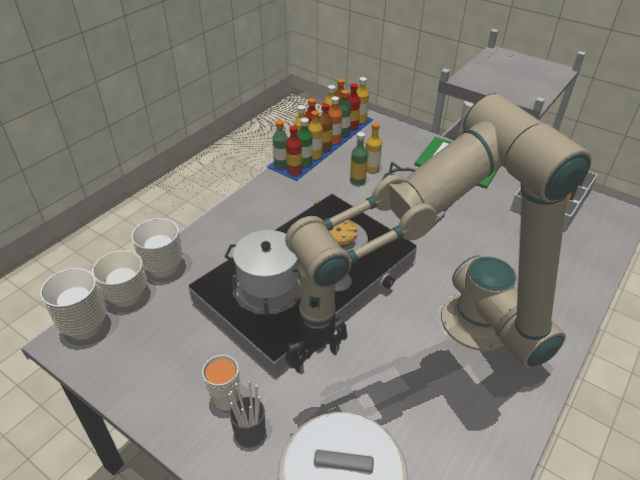

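The top view shows the crown at about (344,244) with its ear near (359,230); pot at (242,225), cap at (293,278). Rotations are rotation vectors, so I'll fix the helper and zoom in.

```bash
sed -i "s/np.array(c\['rotation'\]).reshape(3,3)/cv2.Rodrigues(np.array(c['rotation']))[0]/" h.py
python3 - <<'E'
from h import *
im=cv2.imread('pics/top0.png'); d=np.load('pics/top0.npy')
cv2.imwrite('pics/c0.png',cv2.resize(im[209:279,304:384],None,fx=8,fy=8,interpolation=cv2.INTER_CUBIC))
hsv=cv2.cvtColor(im,cv2.COLOR_BGR2HSV)[205:285,300:390]
m=((hsv[...,1]>90)&(hsv[...,2]>110)).astype(np.uint8)
cnt=max(cv2.findContours(m,0,2)[0],key=cv2.contourArea)
(u,v),r=cv2.minEnclosingCircle(cnt); u+=300;v+=205;print(u,v,r)
P=onz('top',[(u,v)],.125);print('center',P,'r',r*(1.82-.125)/cam('top')[0][0,0])
print(atd('top',[(u+3,v+5)],[d[int(v)+5,int(u)+3]]))
o,_=ray('top',[(0,0)])
# stove yaw: corners of the black top
print('corners',onz('top',[(210,169),(401,198),(384,316),(189,286)],.085))
E
```

```text
343.4067802429199 244.4237289428711 19.572370529174805
center [[0.48407099 0.03157418 0.125     ]] r 0.05948515127514596
[[0.46862459 0.02239116 0.12834597]]
corners [[ 0.72236098  0.45546581  0.085     ]
 [ 0.63606227 -0.14909938  0.085     ]
 [ 0.26711773 -0.09692629  0.085     ]
 [ 0.35181858  0.50991578  0.085     ]]
```

View pics/c0.png

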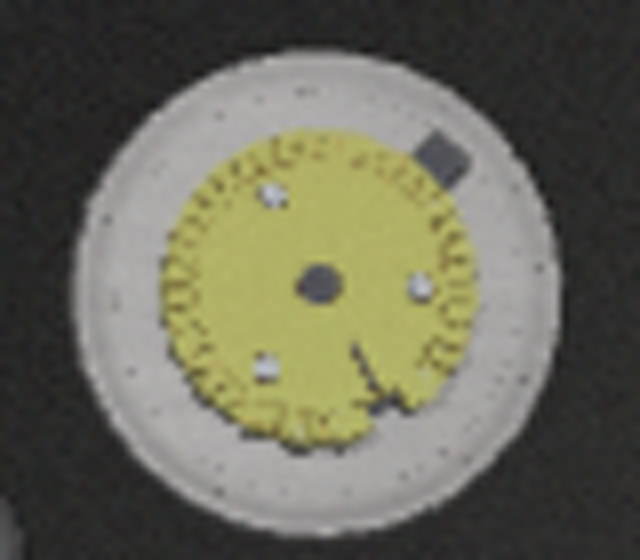

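Run:
```python
from h import *
f=lambda a:[(304+(x-3.5)/8,209+(y-3.5)/8) for x,y in a]
C=onz('top',f([(319,286)]),.127)[0]
print('C',C)
L=onz('top',f([(274,195),(421,289),(267,368)]),.136)
N=onz('top',f([(388,402),(355,348)]),.127)
E=onz('top',f([(443,160)]),.105)
for n,P in(('L',L),('N',N),('E',E)):
    for p in P:
        q=p[:2]-C[:2]; print(n,p.round(4),np.hypot(*q).round(4),np.degrees(np.arctan2(q[1],q[0])).round(1))
print('lugcentroid',L.mean(0))
pr=proj('top',[[*C[:2],.127]]);print(pr)
d=np.load('pics/top0.npy');x,y=344,239
print(atd('top',[(x,y)],[d[y,x]]),atd('top',[(310,244)],[d[244,310]]))
R=cv2.Rodrigues(env.get_state()['ee_rot'])[0];print(R.round(3))
```

```text
C [0.48424302 0.03153716 0.127     ]
L [0.518  0.0492 0.136 ] 0.0381 27.6
L [ 0.4828 -0.0069  0.136 ] 0.0384 -92.2
L [0.4521 0.0512 0.136 ] 0.0377 148.6
N [0.4403 0.0049 0.127 ] 0.0514 -148.8
N [0.4607 0.0176 0.127 ] 0.0273 -149.4
E [ 0.5356 -0.0165  0.105 ] 0.0703 -43.1
lugcentroid [0.48428395 0.03115818 0.136     ]
[[343.4375 244.3125]]
[[0.50042012 0.03000783 0.12815363]] [[0.48786823 0.13503882 0.08122722]]
[[-0.937  0.35  -0.001]
 [ 0.35   0.937 -0.001]
 [ 0.    -0.002 -1.   ]]
```

Call:
{"name": "step_arm", "arguments": {
  "steps": [0,0,0,-0.04,0,0,0,0,-0.08,0,0,0,0,-0.1,0,0,-0.04,-0.031,-0.1,0.12,0,-0.08,-0.062,-0.1,0.24,0,-0.12,-0.093,-0.1,0.36,0,-0.15,-0.117,-0.1,0.48,0,-0.18,-0.14,-0.1,0.6,0,-0.21,-0.163,-0.1,0.72,0,-0.24,-0.187,-0.1,0.84,0,-0.24,-0.187,-0.1,0.84,0,-0.24,-0.187,-0.1,0.84]
}}

```text
clock: 1.1
eef_pos: [0.3621, 0.2765, 0.331]
ee_rot: [1.777, 2.589, -0.002]
wrist_force: [0.7, -0.1, -0.6]
finger_gap: 0.0
gripper_force: 0.0
```

```bash
cat >> h.py <<'E'
C=np.array([.4842,.0314])
def rel(targets):
    """targets: (x,y,z,yaw_deg of tool x) -> tool-frame rows"""
    s=env.get_state(); R=cv2.Rodrigues(np.array(s['ee_rot']))[0]; p=np.array(s['eef_pos'])
    y0=np.degrees(np.arctan2(R[1,0],R[0,0])); print('yaw',y0.round(2),'pos',p.round(4),'F',np.round(s['wrist_force'],1),'q6',s['joint_positions'][5].round(2))
    for t in targets:
        print((R.T@(np.array(t[:3])-p)).round(4), np.radians((y0-t[3]+180)%360-180).round(3))
def arc(phi,z,r=.038):
    a=np.radians(phi); return (C[0]+r*np.cos(a),C[1]+r*np.sin(a),z,phi+90)
E
python3 -c "
from h import *
rel([arc(-17.4,.25),arc(-17.4,.16)])"
```

```text
yaw 111.07 pos [0.3621 0.2765 0.331 ] F [ 0.7 -0.1 -0.6] q6 0.13
[-0.2961  0.0556  0.0814] 0.671
[-0.296   0.0557  0.1714] 0.671
```

Call:
{"name": "step_arm", "arguments": {
  "steps": [0,-0.04,0.008,0,0.1,0,-0.08,0.015,0,0.2,0,-0.12,0.023,0,0.3,0,-0.16,0.03,0,0.4,0,-0.2,0.038,0.01,0.5,0,-0.24,0.045,0.04,0.6,0,-0.275,0.052,0.075,0.671,0,-0.296,0.0556,0.11,0.671,0,-0.296,0.0556,0.14,0.671,0,-0.296,0.0556,0.171,0.671,0,-0.296,0.0556,0.171,0.671,0,-0.296,0.0556,0.171,0.671]
}}

```text
clock: 2.1
eef_pos: [0.519, 0.025, 0.1589]
ee_rot: [-2.523, -1.866, 0.005]
wrist_force: [0.4, 0.5, 0.7]
finger_gap: 0.0
gripper_force: 0.0
```

```bash
python3 -c "
from h import *
for n in('top','side'):
    im,d=snap(n,n+'1'); u,v=proj(n,[[*C,.13]])[0].astype(int); print(n,u,v)
    cv2.imwrite(f'pics/{n}1c.png',cv2.resize(im[v-40:v+40,u-50:u+50,::-1],None,fx=6,fy=6,interpolation=cv2.INTER_CUBIC))
a=cv2.imread('pics/top1c.png');b=cv2.imread('pics/side1c.png');cv2.imwrite('pics/both1.png',cv2.resize(np.hstack([a,b]),(800,320)))
rel([arc(-17.4,.15),arc(-17.4,.131)])"
```

```text
top 343 244
side 338 228
yaw 73.0 pos [0.5218 0.0249 0.1623] F [1.4 0.8 0.5] q6 0.21
[-0.0051  0.0001  0.0123] 0.007
[-0.0051 -0.      0.0313] 0.007
```

View pics/both1.png

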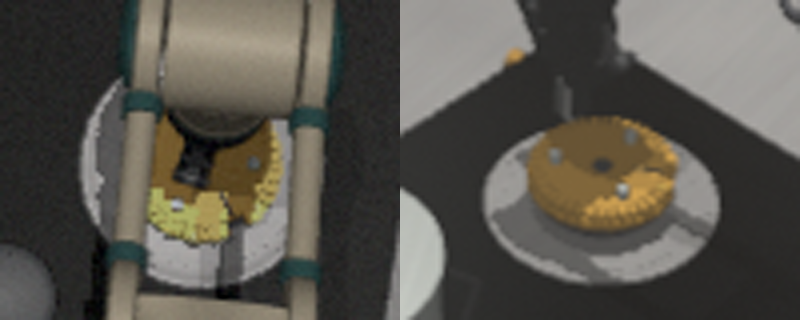

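The top crop shows the gripper over the crown's far right side; in the side crop the shut fingers hang over its far edge at (565,100), with the crown still in place. I'll check how noisy the pose reading is.

```bash
python3 -c "
from h import *
for i in range(4):
    env.get_image('side'); s=env.get_state(); print(np.round(s['eef_pos'],4),np.round(s['wrist_force'],1))
rel([arc(-17.4,.145),arc(-17.4,.1315)])"
```

```text
[0.5222 0.0248 0.1629] [0.5 0.6 0.7]
[0.5222 0.0247 0.163 ] [0.1 0.8 1.6]
[0.5219 0.0246 0.1628] [-0.6 -0.8 -0.2]
[0.5216 0.0245 0.1625] [ 0.1  0.4 -0.4]
yaw 72.98 pos [0.5216 0.0245 0.1625] F [ 0.1  0.4 -0.4] q6 0.21
[-0.0046  0.0001  0.0175] 0.007
[-0.0046  0.      0.031 ] 0.007
```

Call:
{"name": "step_arm", "arguments": {
  "steps": [0,-0.005,0,0.01,0,0,-0.005,0,0.02,0,0,-0.005,0,0.026,0,0,-0.005,0,0.03,0,0,-0.005,0,0.03,0,0,-0.005,0,0.03,0,0,-0.005,0,0.03,0,0,-0.005,0,0.03,0]
}}

```text
clock: 3.07
eef_pos: [0.5192, 0.0192, 0.1305]
ee_rot: [2.526, 1.867, 0.001]
wrist_force: [0.1, 0.8, 1.2]
finger_gap: -0.0004
gripper_force: 0.0
```

```bash
python3 -c "
from h import *
for i in range(3):
    env.get_image('side'); s=env.get_state(); print(np.round(s['eef_pos'],4),np.round(s['wrist_force'],1))
rel([arc(a,.1315) for a in list(range(-12,71,7))])"
```

```text
[0.5192 0.0192 0.1306] [0.1 0.  0. ]
[0.5192 0.0192 0.1306] [ 0.1 -0.  -0.2]
[0.5191 0.0192 0.1306] [ 0.1  0.5 -0.4]
yaw 72.93 pos [0.5191 0.0192 0.1306] F [ 0.1  0.5 -0.4] q6 0.2
[ 0.0047  0.0009 -0.0009] -0.089
[ 0.0093  0.0002 -0.0009] -0.211
[ 0.0138 -0.001  -0.0009] -0.333
[ 0.0181 -0.0028 -0.0009] -0.455
[ 0.0221 -0.0051 -0.0009] -0.577
[ 0.0259 -0.0078 -0.0009] -0.699
[ 0.0292 -0.011  -0.0009] -0.822
[ 0.0322 -0.0146 -0.0009] -0.944
[ 0.0346 -0.0185 -0.0009] -1.066
[ 0.0366 -0.0227 -0.0009] -1.188
[ 0.0381 -0.0271 -0.0009] -1.31
[ 0.039  -0.0317 -0.0009] -1.432
```

Call:
{"name": "step_arm", "arguments": {
  "steps": [0,0.0047,0.001,-0.001,-0.09,0,0.0093,0,-0.001,-0.21,0,0.0138,-0.001,-0.001,-0.333,0,0.0181,-0.003,-0.001,-0.455,0,0.0221,-0.005,-0.001,-0.577,0,0.0259,-0.008,-0.001,-0.699,0,0.0292,-0.011,-0.001,-0.822,0,0.0322,-0.0146,-0.001,-0.944,0,0.0346,-0.0185,-0.001,-1.066,0,0.0366,-0.0227,-0.001,-1.188,0,0.0366,-0.0227,-0.001,-1.188,0,0.0366,-0.0227,-0.001,-1.188]
}}

```text
clock: 4.22
eef_pos: [0.5082, 0.0607, 0.1317]
ee_rot: [1.053, 2.959, 0.0]
wrist_force: [0.7, -1.1, 0.1]
finger_gap: -0.0003
gripper_force: 0.5
```

```bash
python3 -c "
from h import *
for n in('top','side'):
    im,d=snap(n,n+'2'); u,v=proj(n,[[*C,.13]])[0].astype(int)
    cv2.imwrite(f'pics/{n}2c.png',cv2.resize(im[v-40:v+40,u-50:u+50,::-1],None,fx=6,fy=6,interpolation=cv2.INTER_CUBIC))
a=cv2.imread('pics/top2c.png');b=cv2.imread('pics/side2c.png');cv2.imwrite('pics/both2.png',cv2.resize(np.hstack([a,b]),(800,320)))
p=np.array(env.get_state()['eef_pos'])[:2]-C;print(np.hypot(*p),np.degrees(np.arctan2(p[1],p[0])))
rel([arc(a,.1315) for a in list(range(56,110,5))])"
```

```text
0.03807118747595474 50.69163175469374
yaw 140.85 pos [0.5083 0.0609 0.1315] F [ 1.2 -1.5 -0.2] q6 -0.9
[ 0.0035 -0.0002  0.    ] -0.09
[ 0.0068 -0.0007  0.    ] -0.177
[ 0.01   -0.0014  0.    ] -0.264
[ 0.0132 -0.0024  0.    ] -0.352
[ 0.0163 -0.0037 -0.    ] -0.439
[ 0.0192 -0.0052 -0.    ] -0.526
[ 0.022 -0.007 -0.   ] -0.614
[ 0.0246 -0.009  -0.    ] -0.701
[ 0.027  -0.0113 -0.    ] -0.788
[ 0.0293 -0.0137 -0.    ] -0.875
[ 0.0313 -0.0164 -0.    ] -0.963
```

View pics/both2.png

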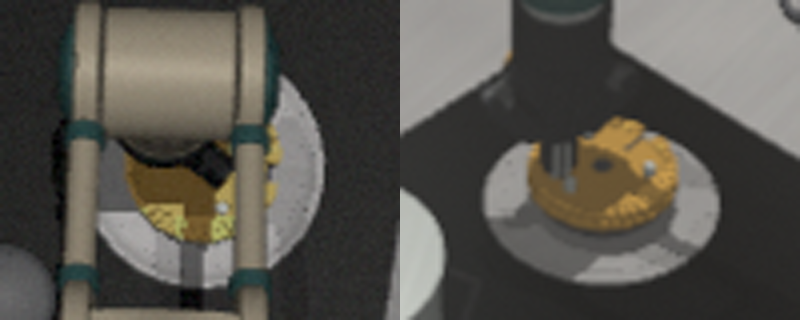

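The side crop shows the fingers engaged on a lug at (570,180) and the notch turned to (630,140); visible lug3 at top-crop (222,208) means the crown has turned about 47 degrees. I'll continue, stopping short of the target.

Call:
{"name": "step_arm", "arguments": {
  "steps": [0,0.0035,0,0,-0.09,0,0.0068,-0.0007,0,-0.177,0,0.01,-0.0014,0,-0.264,0,0.0132,-0.0024,0,-0.352,0,0.0163,-0.0037,0,-0.439,0,0.0192,-0.0052,0,-0.526,0,0.022,-0.007,0,-0.614,0,0.0246,-0.009,0,-0.701,0,0.0262,-0.0105,0,-0.76,0,0.0276,-0.0118,0,-0.81,0,0.0285,-0.0128,0,-0.845,0,0.0285,-0.0128,0,-0.845]
}}

```text
clock: 5.32
eef_pos: [0.4788, 0.069, 0.1317]
ee_rot: [-0.255, 3.129, 0.001]
wrist_force: [2.1, -0.5, -0.2]
finger_gap: 0.0001
gripper_force: 0.8
```

```bash
python3 -c "
from h import *
im,d=snap('side','s3'); u,v=proj('side',[[*C,.13]])[0].astype(int); print(u,v)
cv2.imwrite('pics/s3c.png',cv2.resize(im[v-35:v+45,u-50:u+50,::-1],None,fx=8,fy=8,interpolation=cv2.INTER_CUBIC)[:600])
p=np.array(env.get_state()['eef_pos'])[:2]-C;print(np.hypot(*p),np.degrees(np.arctan2(p[1],p[0])))
rel([arc(a,.1315) for a in (95,100,105,110,112)])"
```

```text
338 228
0.038014801184140884 98.36569864533581
yaw -170.73 pos [0.4787 0.069  0.1316] F [ 2.3 -0.8  0.6] q6 -1.73
[-0.0022 -0.0001  0.0001] 0.075
[ 0.0011 -0.      0.0001] -0.013
[ 0.0044 -0.0002  0.0001] -0.1
[ 0.0077 -0.0007  0.0001] -0.187
[ 0.009  -0.0009  0.0001] -0.222
```

View pics/s3c.png

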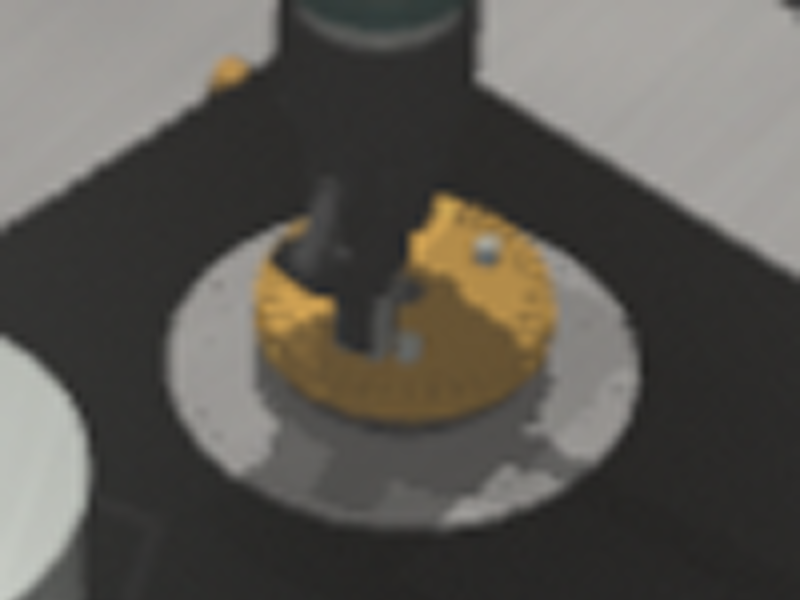

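```bash
python3 -c "
from h import *
L=onz('side',[(288+(x-3.5)/8,193+(y-3.5)/8) for x,y in((409,340),(488,244))],.136)
for p in L:
    q=p[:2]-C;print(p.round(4),np.hypot(*q),np.degrees(np.arctan2(q[1],q[0])))"
```

```text
[0.4638 0.0604 0.136 ] 0.03548925464011852 125.12229760725562
[ 0.4705 -0.0049  0.136 ] 0.03883397159326968 -110.6878548729099
```

Lug3 is at (488,247), lug2 at (407,345): crown about 10° short. Advance 6°, then back off, lift and look from clear.

Call:
{"name": "step_arm", "arguments": {
  "steps": [0,0.001,0,0,-0.02,0,0.002,0,0,-0.04,0,0.003,0,0,-0.07,0,0.004,-0.0002,0,-0.1,0,0.004,-0.0002,0,-0.1,0,0,0,0,-0.1,0,-0.008,0,0,-0.1,0,-0.008,0,-0.03,-0.1,0,-0.008,0,-0.07,-0.1,0,-0.008,0,-0.11,-0.1,0,-0.008,0,-0.15,-0.1,0,-0.008,0,-0.19,-0.1]
}}

```text
clock: 6.37
eef_pos: [0.4854, 0.0704, 0.323]
ee_rot: [0.413, -3.113, -0.001]
wrist_force: [0.2, -0.9, -0.6]
finger_gap: 0.0001
gripper_force: 0.0
```

```bash
python3 -c "
from h import *
rel([(.36,.28,.33,-176),(.3,.35,.33,-176)])"
```

```text
yaw -164.89 pos [0.4854 0.0704 0.323 ] F [ 0.2 -0.9 -0.6] q6 -1.83
[ 0.0664  0.2351 -0.0068] 0.194
[ 0.1061  0.3183 -0.0068] 0.194
```

Call:
{"name": "step_arm", "arguments": {
  "steps": [0,0.013,0.038,0,0,0,0.026,0.076,0,0,0,0.039,0.114,0,0,0,0.052,0.152,0,0,0,0.065,0.19,0,0,0,0.078,0.228,0,0,0,0.09,0.266,0,0,0,0.1,0.3,0,0,0,0.106,0.318,0,0,0,0.106,0.318,0,0,0,0.106,0.318,0,0]
}}

```text
clock: 7.28
eef_pos: [0.2998, 0.35, 0.321]
ee_rot: [0.418, -3.113, 0.002]
wrist_force: [-0.1, -0.3, -0.8]
finger_gap: -0.0002
gripper_force: 0.0
```

```bash
python3 -c "
from h import *
a=np.mean([env.get_image('top')[0].astype(float) for _ in range(4)],0).astype(np.uint8)[:,:,::-1]
cv2.imwrite('pics/t4.png',a)
cv2.imwrite('pics/c4.png',cv2.resize(a[209:279,304:384],None,fx=8,fy=8,interpolation=cv2.INTER_CUBIC))"
```

```text
(no output)
```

View pics/c4.png

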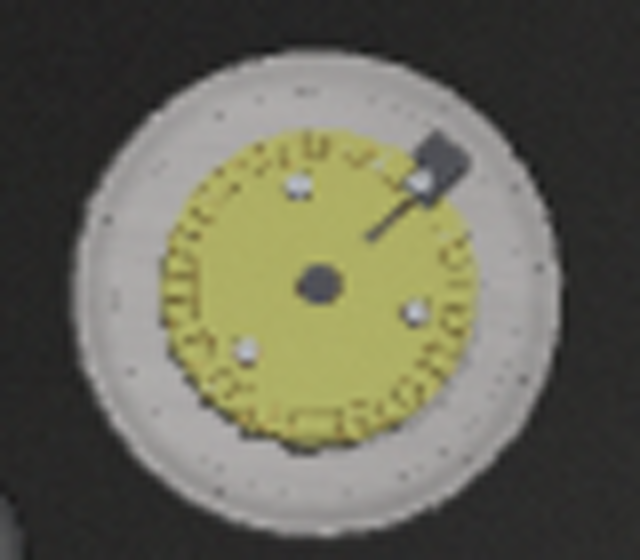

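The notch (about (425,185)) is nearly over the pin, whose bright tip at (420,182) sits on its anticlockwise side; lugs are at (299,185), (414,312), (246,351). A small anticlockwise turn remains, which I'll measure by centroids.

```bash
python3 -c "
from h import *
im=cv2.imread('pics/t4.png').astype(float)
b=im[:,:,0]  # lugs bright in blue vs brass
def cen(x,y,r=3):
    u=304+(x-3.5)/8;v=209+(y-3.5)/8;U,V=int(round(u)),int(round(v))
    w=b[V-r:V+r+1,U-r:U+r+1]; w=np.clip(w-np.median(w)-15,0,None)
    yy,xx=np.mgrid[V-r:V+r+1,U-r:U+r+1]; return (xx*w).sum()/w.sum(),(yy*w).sum()/w.sum()
l=[cen(*p) for p in((299,185),(414,312),(246,351))]; print(l)
L=onz('top',l,.136); c=L.mean(0)[:2]; print(c)
A=[]
for p,o in zip(L,(60,-60+120*0,180)):
    q=p[:2]-c; A.append(np.degrees(np.arctan2(q[1],q[0]))); print(p.round(4),np.hypot(*q).round(4),A[-1].round(2))
f=lambda x,y:(304+(x-3.5)/8,209+(y-3.5)/8)
for n,p,z in(('pin',f(419,182),.113),('ear',f(445,158),.105),('line',f(373,238),.127),('line',f(395,216),.127)):
    q=onz('top',[p],z)[0][:2]-c; print(n,np.hypot(*q).round(4),np.degrees(np.arctan2(q[1],q[0])).round(2))
"
```

```text
[(np.float64(340.915), np.float64(231.5825)), (np.float64(355.5676691729323), np.float64(247.48496240601503)), (np.float64(334.36764705882354), np.float64(252.22058823529412))]
[0.48519525 0.03125439]
[0.5222 0.0398 0.136 ] 0.038 13.01
[ 0.4743 -0.0051  0.136 ] 0.0379 -106.75
[0.4591 0.059  0.136 ] 0.0381 133.22
pin 0.0559 -43.06
ear 0.0706 -43.49
line 0.0268 -48.73
line 0.0387 -47.36
```

```bash
python3 -c "
from h import *
rel([arc(85,.32),arc(85,.1315)])"
```

```text
yaw -164.97 pos [0.301  0.3486 0.3212] F [0.1 0.1 0.9] q6 -1.13
[-0.1077 -0.3181  0.0014] 0.35
[-0.1077 -0.318   0.1899] 0.35
```

Call:
{"name": "step_arm", "arguments": {
  "steps": [0,-0.013,-0.038,0,0.04,0,-0.026,-0.076,0,0.08,0,-0.039,-0.114,0,0.12,0,-0.052,-0.152,0,0.16,0,-0.065,-0.19,0,0.2,0,-0.078,-0.228,0,0.25,0,-0.09,-0.266,0,0.3,0,-0.1,-0.3,0.02,0.35,0,-0.1077,-0.318,0.06,0.35,0,-0.1077,-0.318,0.1,0.35,0,-0.1077,-0.318,0.14,0.35,0,-0.1077,-0.318,0.165,0.35]
}}

```text
clock: 8.48
eef_pos: [0.4851, 0.0685, 0.1525]
ee_rot: [-0.141, -3.133, 0.001]
wrist_force: [-0.5, 0.2, -0.1]
finger_gap: 0.0003
gripper_force: 0.0
```

Call:
{"name": "step_arm", "arguments": {
  "steps": [0,0,0,0,0,0,0,0,0,0,0,0,0,0,0,0,0,0,0,0,0,0,0,0,0]
}}

```text
clock: 8.9
eef_pos: [0.4888, 0.0706, 0.1585]
ee_rot: [0.135, 3.134, 0.0]
wrist_force: [0.5, -0.4, -1.0]
finger_gap: 0.0004
gripper_force: 0.0
```

```bash
python3 -c "
from h import *
rel([arc(85,.1315)])"
```

```text
yaw 175.08 pos [0.4888 0.0706 0.1585] F [ 0.5 -0.4 -1. ] q6 -1.48
[ 0.0013 -0.0015  0.027 ] 0.001
```

Call:
{"name": "step_arm", "arguments": {
  "steps": [0,0.001,-0.0015,0.01,0,0,0.001,-0.0015,0.02,0,0,0.001,-0.0015,0.027,0,0,0.001,-0.0015,0.027,0,0,0.001,-0.0015,0.027,0,0,0.001,-0.0015,0.027,0]
}}

```text
clock: 9.4
eef_pos: [0.4864, 0.0693, 0.1295]
ee_rot: [0.134, 3.138, 0.0]
wrist_force: [0.3, -0.3, -0.6]
finger_gap: 0.0003
gripper_force: 0.0
```

```bash
python3 -c "
from h import *
p=np.array(env.get_state()['eef_pos'])[:2]-C;print(np.hypot(*p),np.degrees(np.arctan2(p[1],p[0])))
rel([arc(a,.1315) for a in (90,95,100,104,106,107,108)])"
```

```text
0.03799766413861216 86.61692327592668
yaw 175.1 pos [0.4864 0.0693 0.1295] F [ 0.3 -0.3 -0.6] q6 -1.49
[ 0.0022 -0.0001 -0.002 ] -0.086
[ 0.0055 -0.0006 -0.002 ] -0.173
[ 0.0088 -0.0013 -0.002 ] -0.26
[ 0.0113 -0.002  -0.002 ] -0.33
[ 0.0125 -0.0025 -0.002 ] -0.365
[ 0.0132 -0.0027 -0.002 ] -0.382
[ 0.0138 -0.003  -0.002 ] -0.4
```

Call:
{"name": "step_arm", "arguments": {
  "steps": [0,0.0022,0,-0.002,-0.086,0,0.0055,-0.0006,-0.002,-0.173,0,0.0088,-0.0013,-0.002,-0.26,0,0.01,-0.0016,-0.002,-0.3,0,0.0113,-0.002,-0.002,-0.33,0,0.012,-0.0023,-0.002,-0.35,0,0.0125,-0.0025,-0.002,-0.365,0,0.0132,-0.0027,-0.002,-0.382,0,0.0138,-0.003,-0.002,-0.4,0,0.0138,-0.003,-0.002,-0.4,0,0.0138,-0.003,-0.002,-0.4]
}}

```text
clock: 10.32
eef_pos: [0.4725, 0.0675, 0.1315]
ee_rot: [-0.491, 3.102, 0.0]
wrist_force: [1.0, 1.4, 0.8]
finger_gap: -0.0
gripper_force: 0.7
```

```bash
python3 -c "
from h import *
p=np.array(env.get_state()['eef_pos'])[:2]-C;print(np.hypot(*p),np.degrees(np.arctan2(p[1],p[0])))
rel([])"
```

```text
0.03795177537795566 107.96601862675007
yaw -162.01 pos [0.4725 0.0675 0.1315] F [1.  1.4 0.8] q6 -1.89
```

Call:
{"name": "step_arm", "arguments": {
  "steps": [0,-0.004,0,0,0,0,-0.008,0,0,0,0,-0.008,0,-0.03,0,0,-0.008,0,-0.07,0,0,-0.008,0,-0.11,0,0,-0.008,0,-0.15,0,0,-0.008,0,-0.18,0,0,0.005,0.035,-0.19,0,0,0.018,0.073,-0.19,0,0,0.031,0.111,-0.19,0,0,0.044,0.149,-0.19,0,0,0.057,0.187,-0.19,0]
}}

```text
clock: 11.32
eef_pos: [0.359, 0.2286, 0.3214]
ee_rot: [-0.49, 3.103, -0.0]
wrist_force: [0.7, 1.6, -0.2]
finger_gap: 0.0003
gripper_force: 0.0
```

Call:
{"name": "step_arm", "arguments": {
  "steps": [0,0.013,0.038,0,0,0,0.026,0.076,0,0,0,0.039,0.114,0,0,0,0.039,0.114,0,0,0,0.039,0.114,0,0]
}}

```text
clock: 11.73
eef_pos: [0.2864, 0.3253, 0.3211]
ee_rot: [0.5, -3.101, 0.001]
wrist_force: [1.1, -0.4, 0.2]
finger_gap: 0.0001
gripper_force: 0.0
```

```bash
cat > lugs.py <<'E'
from h import *
import sys
im=np.mean([env.get_image('top')[0].astype(float) for _ in range(4)],0)[:,:,::-1]
cv2.imwrite('pics/%s.png'%sys.argv[1],cv2.resize(im[209:279,304:384].astype(np.uint8),None,fx=8,fy=8,interpolation=cv2.INTER_CUBIC))
b=im[:,:,0]; z=float(sys.argv[2]); a0=float(sys.argv[3]); A=[];P=[]
for k in(60,180,-60):
    t=np.radians(a0+k); u,v=proj('top',[[.485+.038*np.cos(t),.0313+.038*np.sin(t),z]])[0]; r=3
    U,V=int(round(u)),int(round(v)); w=b[V-r:V+r+1,U-r:U+r+1]; w=np.clip(w-np.median(w)-15,0,None)
    yy,xx=np.mgrid[V-r:V+r+1,U-r:U+r+1]; P.append(onz('top',[((xx*w).sum()/w.sum(),(yy*w).sum()/w.sum())],z)[0])
c=np.mean(P,0)
for p,k in zip(P,(60,180,-60)):
    q=p-c; print(np.hypot(q[0],q[1]).round(4),((np.degrees(np.arctan2(q[1],q[0]))-k+180)%360-180).round(2))
print('centre',c); rel([(*C,.3,-160)])
E
python3 lugs.py c5 .136 -43.3
```

```text
0.0379 -44.67
0.0378 -44.98
0.038 -44.86
centre [0.48526508 0.031171   0.136     ]
yaw -162.12 pos [0.2888 0.3231 0.3212] F [-0.4 -0.3 -0.6] q6 -1.2
[-0.0964 -0.3376  0.0214] -0.037
```

View pics/c5.png

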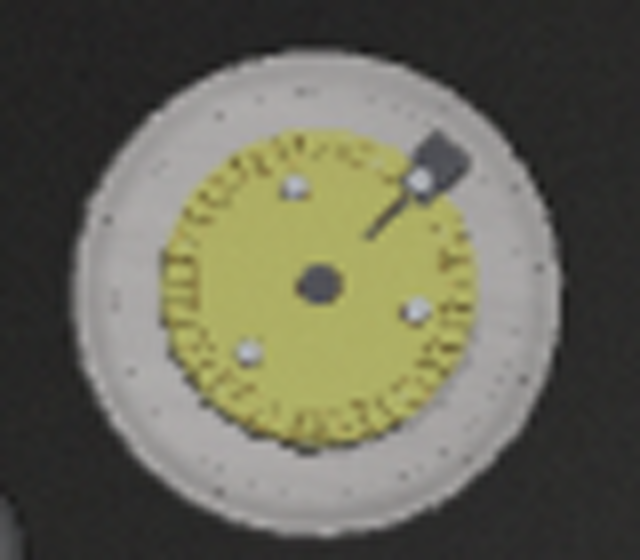

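The pin tip (420,181) now shows whole in the notch; ear centre is near (444,158). Measuring both by centroid.

```bash
python3 -c "
from h import *
im=cv2.imread('pics/c5.png').astype(float); c=np.array([.48523,.03121])
def ang(n,p,z):
    q=onz('top',[(304+(p[0]-3.5)/8,209+(p[1]-3.5)/8)],z)[0][:2]-c; print(n,p,np.hypot(*q).round(4),np.degrees(np.arctan2(q[1],q[0])).round(2))
b=im[:,:,0]
yy,xx=np.mgrid[0:560,0:640]
w=np.where((abs(xx-420)<20)&(abs(yy-181)<20),np.clip(b-150,0,None),0); ang('pin',((xx*w).sum()/w.sum(),(yy*w).sum()/w.sum()),.113)
g=im.max(2); m=((g<115)&(abs(xx-447)<36)&(abs(yy-158)<36)&(xx-yy>245)).astype(np.uint8)
for c_ in cv2.findContours(m,0,2)[0]:
    if cv2.contourArea(c_)>200: r=cv2.minAreaRect(c_); print(r, cv2.boxPoints(r).round(0).tolist()); ang('ear',r[0],.105)
"
```

```text
pin (np.float64(419.2450041062141), np.float64(180.1420750068437)) 0.0565 -42.62
((440.00006103515625, 161.50001525878906), (51.61879348754883, 45.96194076538086), 45.0) [[406.0, 160.0], [438.0, 127.0], [475.0, 164.0], [442.0, 196.0]]
ear (440.00006103515625, 161.50001525878906) 0.0682 -43.11
```

```bash
python3 -c "
from h import *
rel([arc(90,.32),arc(90,.15)])"
```

```text
yaw -162.12 pos [0.2888 0.3231 0.3212] F [-0.4 -0.3 -0.6] q6 -1.2
[-0.1081 -0.3014  0.0014] 0.312
[-0.1081 -0.3013  0.1714] 0.312
```

Call:
{"name": "step_arm", "arguments": {
  "steps": [0,-0.0135,-0.0375,0,0.04,0,-0.027,-0.075,0,0.08,0,-0.04,-0.1125,0,0.12,0,-0.054,-0.15,0,0.16,0,-0.067,-0.1875,0,0.2,0,-0.08,-0.225,0,0.25,0,-0.093,-0.262,0,0.3,0,-0.108,-0.301,0.02,0.312,0,-0.108,-0.301,0.06,0.312,0,-0.108,-0.301,0.1,0.312,0,-0.108,-0.301,0.14,0.312,0,-0.108,-0.301,0.165,0.312]
}}

```text
clock: 12.93
eef_pos: [0.4815, 0.0685, 0.1525]
ee_rot: [-0.004, -3.136, 0.0]
wrist_force: [0.4, -0.2, -0.2]
finger_gap: -0.0004
gripper_force: 0.0
```

Call:
{"name": "step_arm", "arguments": {
  "steps": [0,0,0,0,0,0,0,0,0,0,0,0,0,0,0,0,0,0,0,0,0,0,0,0,0]
}}

```text
clock: 13.35
eef_pos: [0.4852, 0.0709, 0.1585]
ee_rot: [-0.003, 3.137, 0.0]
wrist_force: [-0.3, -0.6, 0.5]
finger_gap: -0.0002
gripper_force: 0.0
```

```bash
python3 -c "
from h import *
rel([arc(90,.1315)])"
```

```text
yaw -179.89 pos [0.4852 0.0709 0.1585] F [-0.3 -0.6  0.5] q6 -1.57
[ 0.0011 -0.0015  0.027 ] 0.002
```

Call:
{"name": "step_arm", "arguments": {
  "steps": [0,-0.001,-0.0015,0.01,0,0,-0.001,-0.0015,0.02,0,0,-0.001,-0.0015,0.026,0,0,-0.001,-0.0015,0.026,0,0,-0.001,-0.0015,0.026,0,0,-0.001,-0.0015,0.026,0]
}}

```text
clock: 13.85
eef_pos: [0.4846, 0.0697, 0.1301]
ee_rot: [0.004, -3.141, -0.0]
wrist_force: [0.1, -0.0, -0.4]
finger_gap: 0.0001
gripper_force: 0.0
```

```bash
python3 -c "
from h import *
p=np.array(env.get_state()['eef_pos'])[:2]-C;print(np.hypot(*p),np.degrees(np.arctan2(p[1],p[0])))
rel([arc(a,.1315) for a in (95,100,104,106,108,109,109.8)])"
```

```text
0.03832748098812703 89.46760800172285
yaw -179.86 pos [0.4846 0.0697 0.1301] F [ 0.1 -0.  -0.4] q6 -1.57
[ 0.0037 -0.0005 -0.0014] -0.085
[ 0.007  -0.0009 -0.0013] -0.172
[ 0.0096 -0.0014 -0.0013] -0.242
[ 0.0108 -0.0018 -0.0013] -0.277
[ 0.0121 -0.0022 -0.0013] -0.312
[ 0.0127 -0.0024 -0.0013] -0.329
[ 0.0132 -0.0025 -0.0013] -0.343
```

Call:
{"name": "step_arm", "arguments": {
  "steps": [0,0.0037,-0.0005,-0.0013,-0.085,0,0.007,-0.0009,-0.0013,-0.172,0,0.0096,-0.0014,-0.0013,-0.242,0,0.0108,-0.0018,-0.0013,-0.277,0,0.0121,-0.0022,-0.0013,-0.312,0,0.0127,-0.0024,-0.0013,-0.329,0,0.0132,-0.0025,-0.0013,-0.343,0,0.0132,-0.0025,-0.0013,-0.343,0,0.0132,-0.0025,-0.0013,-0.343,0,0.009,-0.0012,-0.0013,-0.343,0,0.005,0,-0.0013,-0.343,0,0.005,0,-0.0013,-0.343]
}}

```text
clock: 14.85
eef_pos: [0.4806, 0.0697, 0.1316]
ee_rot: [-0.54, 3.094, -0.0]
wrist_force: [0.6, 0.4, 0.3]
finger_gap: -0.0002
gripper_force: 0.0
```

Call:
{"name": "step_arm", "arguments": {
  "steps": [0,-0.006,0.002,0,0,0,-0.006,0.002,0,0,0,-0.006,0.002,0,0,0,-0.006,0.002,0.002,0,0,-0.006,0.002,0.003,0,0,-0.006,0.002,0.004,0,0,-0.006,0.002,0.004,0]
}}

```text
clock: 15.43
eef_pos: [0.4841, 0.0735, 0.1273]
ee_rot: [0.539, -3.094, -0.0]
wrist_force: [-0.1, 0.4, -0.3]
finger_gap: 0.0001
gripper_force: 0.0
```

```bash
python3 -c "
from h import *
p=np.array(env.get_state()['eef_pos'])[:2]-C;print(np.hypot(*p),np.degrees(np.arctan2(p[1],p[0])))
rel([])"
```

```text
0.04208696001536851 90.07978484217918
yaw -160.23 pos [0.4841 0.0735 0.1273] F [-0.1  0.4 -0.3] q6 -1.91
```

Call:
{"name": "step_arm", "arguments": {
  "steps": [0,0,0,0.001,0,0,0,0,0.002,0,0,0,0,0.003,0,0,0,0,0.003,0,0,0,0,0.003,0]
}}

```text
clock: 15.85
eef_pos: [0.4844, 0.0735, 0.1246]
ee_rot: [0.54, -3.095, -0.0]
wrist_force: [-0.6, -0.6, 2.7]
finger_gap: 0.0002
gripper_force: 1.0
```

Call:
{"name": "step_arm", "arguments": {
  "steps": [0,0,0,0.001,0,0,0,0,0.002,0,0,0,0,0.003,0,0,0,0,0.004,0,0,0,0,0.004,0,0,0,0,0.004,0]
}}

```text
clock: 16.35
eef_pos: [0.4846, 0.0736, 0.1207]
ee_rot: [-0.539, 3.095, 0.0]
wrist_force: [-0.1, 0.3, 3.9]
finger_gap: 0.0001
gripper_force: 1.9
```

Call:
{"name": "step_arm", "arguments": {
  "steps": [0,0,0,0.001,0,0,0,0,0.0015,0,0,0,0,0.002,0,0,0,0,0.002,0,0,0,0,0.002,0]
}}

```text
clock: 16.77
eef_pos: [0.4857, 0.0737, 0.1201]
ee_rot: [-0.539, 3.092, -0.0]
wrist_force: [-0.3, 0.2, 11.6]
finger_gap: 0.0002
gripper_force: 5.7
```

Call:
{"name": "step_arm", "arguments": {
  "steps": [0,0,0,0.001,0,0,0,0,0.0015,0,0,0,0,0.0015,0,0,0,0,0,0,0,0,0,-0.01,0,0,0,0,-0.04,0,0,0,0,-0.08,0,0,0,0,-0.12,0,0,0,0,-0.16,0,0,0,0,-0.2,0,0,0,0,-0.2,0]
}}

```text
clock: 17.68
eef_pos: [0.4886, 0.0735, 0.3265]
ee_rot: [-0.537, 3.079, -0.004]
wrist_force: [0.1, 0.2, 0.3]
finger_gap: 0.0001
gripper_force: 0.0
```

Call:
{"name": "step_arm", "arguments": {
  "steps": [0,0.013,0.038,0,0,0,0.026,0.076,0,0,0,0.039,0.114,0,0,0,0.052,0.152,0,0,0,0.065,0.19,0,0,0,0.078,0.228,0,0,0,0.09,0.266,0,0,0,0.1,0.3,0,0,0,0.1,0.3,0,0,0,0.1,0.3,0,0]
}}

```text
clock: 18.52
eef_pos: [0.2878, 0.3232, 0.318]
ee_rot: [0.547, -3.094, 0.001]
wrist_force: [-0.2, -0.5, 0.4]
finger_gap: 0.0002
gripper_force: 0.0
```

```bash
python3 lugs.py c6 .130 -43; python3 -c "
from h import *
d0=np.load('pics/top0.npy'); d=np.mean([env.get_image('top')[1] for _ in range(4)],0)
s=np.s_[235:254,335:353]; print('drop',np.median(d[s]-d0[s]), 'plate',np.median((d-d0)[240:250,317:321]))
im,_=snap('side','s6'); u,v=proj('side',[[*C,.12]])[0].astype(int)
a=cv2.resize(im[v-40:v+40,u-40:u+40,::-1],(480,480),interpolation=cv2.INTER_CUBIC)
b=cv2.resize(cv2.imread('pics/c6.png')[:,:560],(320,320)); o=np.zeros((480,800,3),np.uint8);o[:,:480]=a;o[:320,480:]=b;cv2.imwrite('pics/both6.png',o)"
```

```text
0.0377 -44.98
0.0379 -45.34
0.038 -45.0
centre [0.48526113 0.03129214 0.13      ]
yaw -160.33 pos [0.2898 0.3212 0.3183] F [-0.6 -0.8  0.5] q6 -1.24
[-0.0856 -0.3383  0.0185] -0.006
drop 0.0061382055 plate 0.0012857914
```

View pics/both6.png

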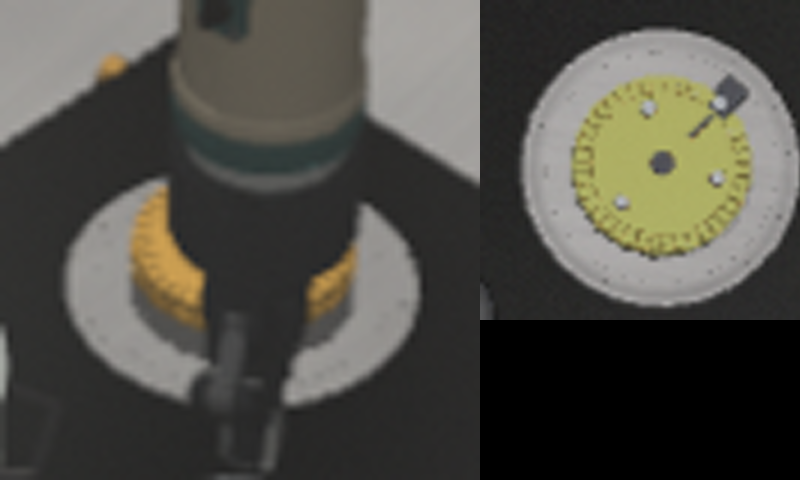

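The top crop (right) shows the crown with the pin in the notch at (720,103); in the side view the arm hides it. A quick height check relative to the plate before handing in.

```bash
python3 -c "
from h import *
d0=np.load('pics/top0.npy')[None]; d=np.array([env.get_image('top')[1] for _ in range(8)])
yy,xx=np.mgrid[0:480,0:640]; r=np.hypot(xx-343.4,yy-244.3)
for n,D in(('before',d0),('now',d)):
    m=np.median(D,0)
    def z(M):
        P=atd('top',np.c_[xx[M],yy[M]],m[M]); return np.median(P[:,2]).round(5),np.mean(P[:,2]).round(5)
    st=(xx>375)&(xx<385)&(yy>240)&(yy<290)
    print(n,'crown',z((r<11)&(r>4)),'plate',z((r>24)&(r<28)),'stove',z(st))
"
```

```text
before crown (np.float64(0.1262), np.float64(0.13122)) plate (np.float64(0.08643), np.float64(0.09196)) stove (np.float64(0.08415), np.float64(0.09222))
now crown (np.float64(0.11952), np.float64(0.11963)) plate (np.float64(0.08665), np.float64(0.08665)) stove (np.float64(0.084), np.float64(0.08404))
```

```bash
python3 -c "
from rig import env
print(env.finish_job())"
```

```text
the job is handed in; nothing more can be done
None
```

I turned the crown about 107° anticlockwise until its notch was over the pin, then pressed it fully home. Its top now measures about 35.5 mm above the stove top, against 36 mm expected when seated, and the job is handed in.

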